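# Shut the vent window with the window pole

### The arm

A 6-joint arm with a two-finger parallel gripper is mounted at the origin on the work surface. World frame = base frame: x ahead of the robot, y to its left, z up, the work surface at z = 0. Lengths are in mm, angles in rad, forces in N, time in s.
With the tool pointing down it reaches from about 325 to 775 mm from the base axis. Payload 9.3 kg.
Tool frame: the origin (TCP) lies at the centre of the arm's flange, where the gripper is bolted on; the fingertips stand 173 mm ahead of it and the grasp point (between the pads) lies 155 mm ahead of it; z points along the fingers, y is the line along which they close (so a half turn about z gives the same grasp; the last joint's range is limited). The gripper opens to 85 mm and grips with 20 to 120 N. Pads are 22 mm wide; open, the fingers measure 114 mm over their backs; the gripper's body (76 mm by 85 mm) begins 54 mm behind the grasp point. The pads swing forward as they close: fully open they stand 13 mm farther back than shut.
Start: joints at [1.106, 0.259, 0.021, 1.334, 0, 1.418], TCP at [168.726, 523.478, 404.679] pointing down, gripper open.
Joint ranges: [-3.04, 3.04], [-0.91, 1.82], [-1.04, 1.36], [-1.92, 1.95], [-1.52, 1.45], [-3.14, 3.14]. Speed limits (rad/s): [2.22, 2.22, 2.79, 3.14, 3.14, 3.14].

### API

Orientations are given as a unit quaternion [w, x, y, z].
In Python, from station import bot gives the robot as it stands. Calls block until the motion is done:
- bot.reach(position, orientation): joint-space move of the TCP to a pose.
- bot.movel(position, frame=None, rate=150, stop_force=None): straight line of the TCP; frame=None keeps the orientation; rate is the mean speed in mm/s. With stop_force (N) it stops when the force on the tool has changed by that much, and returns True; else False.
- bot.goto_joints(angles): joint-space move.
- bot.let_go() and bot.grab(effort=None): open the fingers fully, or close them until they stop; effort is the grip in N (None keeps the last).
- bot.dwell(seconds).
- bot.ik(position, orientation): joint angles nearest the present ones, or None.
- bot.read_camera(name): name is "scene" or "top" or "wrist"; returns a dict with "frame" (384x512x3 uint8, red, green, blue), "fx", "fy", "cx", "cy" (pixels), "distortion" ([k1, k2, p1, p2, k3] as OpenCV has them; the pictures are not rectified), "eye" and "orientation" of the camera in the world; the wrist camera has in their place "T_tool_cam" (4x4, takes a point from camera to tool coordinates, whose origin is the TCP and whose axes are the flange's). Camera axes: x right, y up, looking along -z (the intrinsics and any distortion apply to the point x, -y, -z); pixel columns grow to the right and rows downward; lengths in mm; the calibration is good to about 2 mm. A picture is of the moment at which its call begins: read the wrist's pose just before it. There is no depth.
A pose or a line that the arm cannot do raises bot.MotionError and nothing moves.
- bot.hand_in(): hands the job in; it is judged then, once.
Readings, each from a call of its own:
- bot.read_time_s(): time.
- bot.read_joint_positions(): joint angles.
- bot.read_joint_vel(): joint speeds.
- bot.read_joint_efforts(): joint torques, N m.
- bot.read_tcp_pos(): TCP position.
- bot.read_eef_rot(): TCP orientation.
- bot.read_ft_force(): force on the tool from outside, world axes, zero at the start.
- bot.read_moment(): the same for the moment, N m.
- bot.read_gripper_width(): finger opening in mm.
- bot.read_gripper_force(): force on a finger pad.
Only numpy, scipy, OpenCV 4.12 (cv2) and the standard library are available. Lean on these libraries where they do the work, as an engineer would, in place of code of your own. Each camera call takes 0.05 s, during which the arm holds its last target. There are 200 camera calls.

### The job

Take the wooden window pole from its rack, put its hook through the steel ring on the open vent window and, with the hook in the ring, push the window gently until it is fully shut. Then unhook the pole and lay it back in both forks of its rack without dropping it. Do not touch the window sash with the gripper or the arm, and leave the other things on the worktop and the sill where they stand.

Things in the scene. Friction and masses are not known exactly. Their poses are not given: they have to be found in the camera images.
- sash (a joint): Opening angle of the white vent sash (306 mm wide, 228 high, 24 thick), hinged at its lower edge, 242 mm high, in a fixed tiled wall across the back left corner. 0 = shut, upright, against its stop; grows as its top leans into the room. Starts at 0.35 to 0.65 rad. Friction stays hold it anywhere; shutting it takes 3 to 5 N at the ring. A sill, top 218 mm high, juts 95 mm roomward of the hinge.
- eye (a point): Centre of the steel ring that juts into the room from the top middle of the sash. The ring lies square to the sash: its hole runs along the sash's up direction. Wire 7 mm thick, hole 29 mm, outside 43 mm. The centre is 200 mm up the sash from the hinge and 52 mm in front of its mid-plane (40 mm from its face). Axes: x out of the room, y along the wall, z up the sash. 442 mm high when shut.
- rack: Fixed pole rack: wooden board 290 x 70 x 12 mm with two dark steel forks at x = -110 and +110 mm. Each fork: a stem 16 mm thick along x and 34 mm wide, flat seat 66 mm high, two prongs spreading upward from a 23 mm gap at the seat to about 48 mm at 99 mm height. Origin: centre of the board's underside, on the worktop; x along the rack, z up.
- rack_seat (a point): Where the pole's origin belongs: midway between the forks on the rack's axis, 75 mm above the worktop. Axes as the rack.
- pole: Loose window pole, about 0.28 kg. Origin: on its axis in the middle of its rubber sleeve, near the centre of mass; x towards the hook, z to the side the finger turns. Square wooden shaft 18 x 18 mm from x = -174 to 240 mm. Black sleeve 130 mm long, 24 wide (y), 28 high (z) about the origin: grip it there. Starts level in the forks, finger up.
- hook (a point): On the hook's finger, 22 mm from its bend; x = 286, z = 19 mm in the pole's frame, axes of the pole. An 8 mm steel rod runs on from the shaft to x = 275 mm, bends, and ends in a straight finger 42 mm long pointing forward and up at 60 degrees from the pole's x axis, in its xz plane.
- kettle: Bystander: steel kettle with black handle, 156 mm across, 215 mm high (handle reaches 114 mm from its axis), right of the window; origin under its centre.
- blender: Bystander: blender, 150 mm across, 300 mm high (handle reaches 92 mm from its axis), left of the window; origin under its centre.
- grinder_cup: Bystander: small grinder cup, 66 mm across, 85 mm high, on the worktop below the window; origin under its centre.
- cleaner: Bystander: white bottle, 56 mm across, 165 mm high, on one end of the sill; origin under its centre.
- caddy: Bystander: small divided caddy 62 x 75 mm with a hoop handle, 130 mm high, on the other end of the sill; origin under its centre.
- mug: Bystander: mug, 80 mm across, 92 mm high, beside the rack; origin under its centre.
- jar: Bystander: glass jar, 72 mm across, 130 mm high, beside the rack; origin under its centre.

How it is judged (in metres and radians):
On the way, in this order (a step that is already met when the one before it is completed fails the run):
1. the hook's finger is in the ring while the window is still open (distance between hook and eye below 0.017 m and value of joint sash above 0.2 rad), for 0.2 s.
2. the window is fully shut with the hook still in the ring (value of joint sash below 0.035 rad and distance between hook and eye below 0.027 m), for 0.2 s.
At the end, for the whole second after the job is handed in: The sash is shut (within 0.035 rad, about 7 mm at the ring) and the released pole lies at rest, level in both forks of the rack: its origin within 35 mm of the seat along the rack and 7 mm in height, its axis within 0.1 rad of the rack's (value of joint sash below 0.035 rad and x of pole in the frame of rack between -0.035 and 0.035 m and distance between pole and rack_seat below 0.037 m and z of pole in the frame of rack between 0.068 and 0.082 m and angle between the x axis of pole and the x axis of rack, either way round below 0.1 rad and linear speed of pole below 0.02 m/s); the robot touches nothing.
It fails at once if the gripper or the arm touches the sash (contact force between any of the fingers, the arm and sash above 1 N).
It fails at once if the window is slammed (faster than 1 rad/s in the last 0.1 rad before it is shut) (value of joint sash below 0.1 rad and velocity of joint sash below -1 rad/s).
It fails at once if the pole is dropped (falls free of the gripper faster than 0.6 m/s, a drop of about 20 mm) (contact force between the fingers and pole below 0.1 N and linear speed of pole above 0.6 m/s).
It fails at once if a bystander is moved more than 25 mm or tipped (distance of any of kettle, blender, grinder_cup, cleaner, caddy, mug, jar from where it was at the start of the episode above 0.025 m or angle between any of kettle, blender, grinder_cup, cleaner, caddy, mug, jar's own z axis and vertical above 0.35 rad).
It also fails if it takes over 58 s, if anything falls off the work surface, if the arm or the gripper's body presses on something with over 40 N, if the wrist force passes 120 N, or if a joint passes its speed limit or range.

## Working session

There is one attempt and no reset: what is moved stays moved. The work goes in short steps, each a Python script; the robot and the scene stay as the last script left them, time stands still between calls to the robot, and variables do not carry over. Pictures are saved under pics/ and viewed, at most 10 in all, crops included, and the job is handed in when it is done.

```bash
ls; mkdir -p pics; python3 - <<'E'
from station import bot
import cv2,numpy as np
for n in("scene","top"):
    c=bot.read_camera(n); cv2.imwrite(f"pics/{n}0.png",cv2.cvtColor(c["frame"],cv2.COLOR_RGB2BGR)); c.pop("frame");print(n,c)
c=bot.read_camera("wrist");c.pop("frame");print(c)
print(bot.read_eef_rot(),bot.read_time_s())
E
```

```text
pics
scene {'fx': 357.33693918861985, 'fy': 357.33693918861985, 'cx': 248.45627839118842, 'cy': 201.75331721714022, 'distortion': array([-0.00103943,  0.        ,  0.        ,  0.        ,  0.        ]), 'eye': array([1059.00733216, -479.80136909, 1034.01510115]), 'orientation': array([0.860182  , 0.34205284, 0.14599882, 0.3489572 ])}
top {'fx': 429.5618779262905, 'fy': 429.5618779262905, 'cx': 254.40785569125964, 'cy': 192.63386054161288, 'distortion': array([0.03540596, 0.        , 0.        , 0.        , 0.        ]), 'eye': array([ 498.51674403,   49.97281888, 1559.27581177]), 'orientation': array([ 0.71516378,  0.01696894, -0.01346965, -0.69862106])}
{'fx': 275.9272587956993, 'fy': 275.9272587956993, 'cx': 252.12610927138846, 'cy': 190.98185041814207, 'distortion': array([-0.05871842,  0.        ,  0.        ,  0.        ,  0.        ]), 'T_tool_cam': array([[-1.14993241e-03,  9.50074366e-01,  3.12021437e-01,
         8.04424514e+01],
       [ 9.99999314e-01,  1.16150767e-03,  1.48749256e-04,
         9.95817201e-01],
       [-2.21092438e-04,  3.12021394e-01, -9.50075050e-01,
         3.12155729e+01],
       [ 0.00000000e+00,  0.00000000e+00,  0.00000000e+00,
         1.00000000e+00]])}
[-1.51627884e-04  1.55285203e-01  9.87869545e-01 -4.94553381e-04] 0.15
```

View pics/scene0.png

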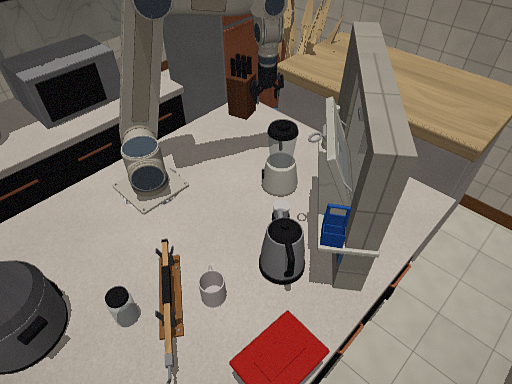

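View pics/top0.png

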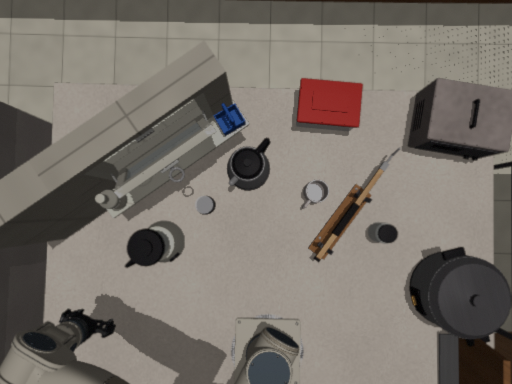

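The scene view shows the ring at about (316,138) and the pole running from (165,240) to the hook at (172,380). The top view shows the ring at about (176,173) and the pole from (320,258) to the hook at (396,152). I'll zoom in on both next.

```bash
cat > h.py <<'E'
import numpy as np,cv2
from scipy.spatial.transform import Rotation as R
from station import bot
def Q(q): return R.from_quat(np.r_[q[1:],q[0]])
def wxyz(M): q=R.from_matrix(M).as_quat(); return np.r_[q[3],q[:3]]
def cam(n):
    if n=="wrist":
        p=np.array(bot.read_tcp_pos()); T=Q(bot.read_eef_rot()).as_matrix()
        c=bot.read_camera(n); A=np.array(c["T_tool_cam"])
        c["eye"]=p+T@A[:3,3]; c["M"]=T@A[:3,:3]
    else:
        c=bot.read_camera(n); c["M"]=Q(c["orientation"]).as_matrix()
    return c
def ray(c,uv):
    K=np.array([[c["fx"],0,c["cx"]],[0,c["fy"],c["cy"]],[0,0,1]])
    u=cv2.undistortPoints(np.array(uv,float).reshape(1,1,2),K,np.array(c["distortion"])).ravel()
    d=c["M"]@np.array([u[0],-u[1],-1]); return d/np.linalg.norm(d)
def plane(c,uv,z):
    d=ray(c,uv); return c["eye"]+d*(z-c["eye"][2])/d[2]
def tri(obs):
    A=np.zeros((3,3));b=np.zeros(3);P=[]
    for c,uv in obs:
        d=ray(c,uv);m=np.eye(3)-np.outer(d,d);A+=m;b+=m@c["eye"];P.append((m,c["eye"]))
    x=np.linalg.solve(A,b); return x,[round(float(np.linalg.norm(m@(x-e))),1) for m,e in P]
def proj(c,X):
    p=c["M"].T@(np.array(X,float)-c["eye"]); q=np.array([[p[0],-p[1],-p[2]]])
    K=np.array([[c["fx"],0,c["cx"]],[0,c["fy"],c["cy"]],[0,0,1]])
    return cv2.projectPoints(q,np.zeros(3),np.zeros(3),K,np.array(c["distortion"]))[0].ravel()
def crop(c,x,y,w,h,s):
    return cv2.resize(cv2.cvtColor(c["frame"],cv2.COLOR_RGB2BGR)[y:y+h,x:x+w],None,fx=s,fy=s,interpolation=cv2.INTER_CUBIC)
E
python3 - <<'E'
import cv2,numpy as np
t=cv2.imread("pics/top0.png");s=cv2.imread("pics/scene0.png")
f=lambda i,x,y,w,h,k:cv2.resize(i[y:y+h,x:x+w],None,fx=k,fy=k,interpolation=cv2.INTER_CUBIC)
a=np.hstack([f(t,95,90,160,120,2.5),f(t,300,140,133,120,3)[:300,:399]]) if 0 else None
m=np.vstack([np.hstack([f(t,95,100,160,120,2.5),f(t,280,145,160,120,2.5)]),np.hstack([f(s,270,90,100,75,4),f(s,110,235,160,149,2)[:298] if 0 else f(s,100,234,200,150,2)])])
cv2.imwrite("pics/m1.png",m)
E
```

```text
(no output)
```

View pics/m1.png

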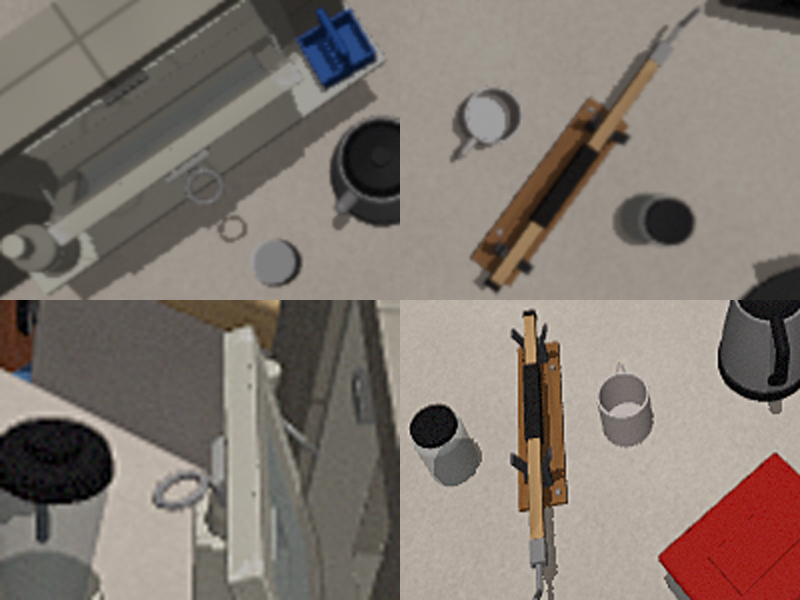

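In the mosaic, the ring centre is at top (176.6,174.4) and scene (315,137.8). The sleeve centre is at about top (346,220) and scene (166.5,285). The sill's front edge in the top view runs from (117,216) to (249,125).

```bash
python3 - <<'E'
from h import *
np.set_printoptions(precision=1,suppress=True)
t=cam("top");s=cam("scene")
e,r=tri([(t,(176.6,174.4)),(s,(315,137.8))]);print("ring",e,r)
o,r=tri([(t,(346,219.8)),(s,(166.5,285))]);print("sleeve",o,r)
a=plane(t,(117,216),218);b=plane(t,(249,124.8),218);print("sill",a,b,np.linalg.norm(a-b))
d=(a-b)[:2]/np.linalg.norm(a-b);n=np.array([d[1],-d[0]]);print("yhat",d,"n",n,np.degrees(np.arctan2(n[1],n[0])))
# sash top edge corners (front) ray to z ~ 242+228cos
for th in (.35,.5,.65):
    z=242+228*np.cos(th)-12*np.sin(th)
    p=plane(t,(117.8,195.2),z);q=plane(t,(215.8,128.8),z);w=(p-q);print(th,np.linalg.norm(w),np.degrees(np.arctan2(-w[0],w[1])))
hin=a[:2]@n+95  # hinge distance along n
print("ring u from hinge",e[:2]@n-hin,"z-242",e[2]-242, "y along", (e-a)[:2]@d)
from scipy.optimize import least_squares
f=lambda T:[-200*np.sin(T[0])-52*np.cos(T[0])-(e[:2]@n-hin),200*np.cos(T[0])-52*np.sin(T[0])-(e[2]-242)]
T=least_squares(f,[.5]);print("theta",T.x,T.fun)
# pole ends
p1=plane(t,(316.8,261),84);p2=plane(t,(280+262/2.5,145+62/2.5),84);print("tail,shaft end",p1,p2,np.linalg.norm(p1-p2),np.degrees(np.arctan2(*(p2-p1)[1::-1])))
for nm,uv,z in(("kettle",(247,165),215),("blender",(147,247),300),("cup",(95+276/2.5,100+262/2.5),85),("cleaner",(95+15/2.5,100+248/2.5),383),("jar",(387,233),130),("mug",(315,192),92),("caddy",(230,120),300)):print(nm,plane(t,uv,z))
E
```

```text
ring [591.6 266.5 402.5] [1.4, 1.4]
sleeve [ 476.3 -258.4   77.9] [0.2, 0.2]
sill [473.5 482.9 218. ] [769.2  79.3 218. ] 500.37574527627856
yhat [-0.6  0.8] n [0.8 0.6] 36.228343436204845
0.35 304.8258999681413 35.77827660201605
0.5 309.15554384319347 35.77827660201607
0.65 314.6867357656492 35.77827660201608
ring u from hinge -127.6970808822033 z-242 160.5224574580082 y along -244.37286285818732
theta [0.4] [-1.   1.2]
tail,shaft end [ 333.9 -159.9   84. ] [ 650.8 -387.2   84. ] 389.92794249605777 -35.64767841015775
kettle [642.6  82.6 215. ]
blender [386.9 366.  300. ]
cup [516.2 225.1  85. ]
cleaner [521.4 474.8 383. ]
jar [ 436.9 -382.9  130. ]
mug [ 568.6 -148.8   92. ]
caddy [765.7 134.  300. ]
```

```bash
cat >> h.py <<'E'
# pole pose: heading psi (deg), pitch phi (deg up). columns = pole axes in world
def pole_R(psi,phi): return (R.from_euler('z',psi,degrees=True)*R.from_euler('y',-phi,degrees=True)).as_matrix()
# grip: tool z in the pole's xz plane, leaning al towards the hook; sy = sign of tool y along pole y
def grip_R(al,sy):
    a=np.radians(al);z=np.array([np.sin(a),0,-np.cos(a)]);y=np.array([0,sy,0]);return np.column_stack([np.cross(y,z),y,z])
HOOK=np.array([286,0,19.])
G0=np.zeros(3)   # grasp point in pole frame
def tool_for(Rp,al,sy,origin=None,hook=None,g=None):
    if origin is None: origin=np.array(hook)-Rp@HOOK
    Rt=Rp@grip_R(al,sy); return origin+Rp@(G0 if g is None else g)-155*Rt[:,2],Rt
E
python3 - <<'E'
from h import *
np.set_printoptions(precision=2,suppress=True)
e=np.array([591.6,266.5,402.5]);n=np.array([np.cos(np.radians(36)),np.sin(np.radians(36)),0]);E2=e+n*75;E2[2]=442
for sy in(1,-1):
  for al in(-30,-15,0,15):
    p,Rt=tool_for(pole_R(-35.6,0),al,sy,origin=np.array([476,-258,75]));q=bot.ik(p,wxyz(Rt))
    print("G",sy,al,None if q is None else np.array(q))
    for phi in(20,28):
      for dy in(-20,0,20):
        r=[]
        for h in(e-[0,0,70],e,E2):
          p,Rt=tool_for(pole_R(36+dy,phi),al,sy,hook=h);k=bot.ik(p,wxyz(Rt));r.append(None if k is None else np.array(k))
        if all(x is not None for x in r):print("  ",phi,dy,r[0],r[2])
E
```

```text
G 1 -30 [-0.65  0.68  0.14  1.55 -0.01 -0.02]
   20 -20 [ 0.3   0.11 -0.26  1.37  0.    0.02] [0.35 0.21 0.14 1.67 0.01 0.07]
   20 0 [ 0.13  0.12 -0.26  1.35 -0.08 -0.49] [ 0.2   0.21  0.14  1.66 -0.07 -0.42]
   20 20 [ 0.01  0.17 -0.19  1.31 -0.14 -0.96] [ 0.09  0.27  0.21  1.63 -0.13 -0.88]
   28 -20 [ 0.3   0.08 -0.39  1.14  0.    0.02] [ 0.35  0.16 -0.01  1.44  0.    0.07]
   28 0 [ 0.11  0.08 -0.38  1.14 -0.02 -0.52] [ 0.19  0.16 -0.    1.44 -0.01 -0.44]
   28 20 [-0.02  0.15 -0.3   1.14 -0.03 -1.  ] [ 0.06  0.23  0.08  1.45 -0.03 -0.91]
G 1 -15 [-0.65  0.51 -0.08  1.24 -0.01 -0.03]
   20 -20 [ 0.31 -0.06 -0.43  1.11 -0.    0.03] [ 0.36  0.05 -0.05  1.39 -0.01  0.08]
   20 0 [ 0.04 -0.04 -0.42  1.12  0.05 -0.59] [ 0.14  0.05 -0.05  1.4   0.04 -0.49]
   20 20 [-0.13  0.07 -0.31  1.16  0.08 -1.1 ] [-0.02  0.15  0.07  1.44  0.07 -1.  ]
   28 -20 [ 0.31 -0.09 -0.57  0.86 -0.01  0.03] [ 0.36 -0.01 -0.21  1.14 -0.02  0.08]
   28 0 [ 0.01 -0.07 -0.55  0.9   0.13 -0.61] [ 0.11  0.   -0.2   1.17  0.11 -0.5 ]
   28 20 [-0.17  0.06 -0.42  0.99  0.21 -1.14] [-0.06  0.12 -0.07  1.26  0.19 -
[... 2639 characters left out ...]
74  0.66  0.33  2.45] [ 0.02 -0.14 -0.41  0.89  0.27  2.59]
   28 20 [-0.33  0.01 -0.54  0.88  0.47  1.87] [-0.19  0.04 -0.23  1.1   0.45  2.02]
G -1 15 [-0.66  0.23 -0.55  0.54  0.01  3.11]
   20 -20 [ 0.32 -0.36 -0.81  0.5  -0.02 -3.11] [ 0.4  -0.26 -0.48  0.75 -0.07 -3.04]
   20 0 [-0.26 -0.3  -0.76  0.7   0.46  2.35] [-0.07 -0.24 -0.45  0.87  0.38  2.54]
   20 20 [-0.46 -0.03 -0.53  0.97  0.6   1.74] [-0.29 -0.01 -0.23  1.14  0.58  1.93]
   28 -20 [ 0.32 -0.33 -0.99  0.15 -0.03 -3.11] [ 0.4  -0.27 -0.66  0.44 -0.08 -3.05]
   28 0 [-0.3  -0.27 -0.92  0.41  0.58  2.37] [-0.09 -0.25 -0.62  0.59  0.47  2.57]
   28 20 [-0.49  0.02 -0.66  0.8   0.75  1.71] [-0.32 -0.   -0.38  0.94  0.72  1.94]
```

```bash
python3 - <<'E'
from h import *
np.set_printoptions(precision=1,suppress=True)
q0=bot.read_eef_rot()
bot.movel([140,430,580],rate=300)
Rp=pole_R(-35.6,0)
p,Rt=tool_for(Rp,0,1,origin=np.array([476.,-258,75]))
j=np.array(bot.ik(p+[0,0,170],wxyz(Rt)))
k=np.array(bot.read_joint_positions()); k[0]=j[0]; bot.goto_joints(list(k))
bot.reach(list(p+[0,0,170]),wxyz(Rt))
c=cam("wrist"); cv2.imwrite("pics/w1.png",crop(c,0,0,512,384,1.5))
print(bot.read_tcp_pos(),bot.read_time_s())
for X in(-60,0,60):print(proj(c,np.array([476,-258,89])+Rp@[X,0,0]))
E
```

```text
[ 476.1 -257.8  400.7] 4.825
[250.9 122.5]
[251.1 180.7]
[251.2 231.9]
```

View pics/w1.png

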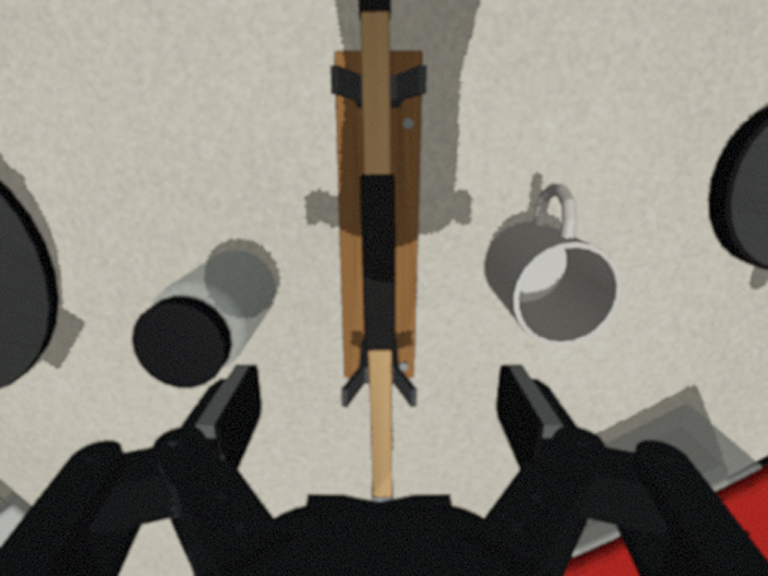

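The wrist view shows the sleeve's top face from (250.7,117.3) to (252.7,233.3) in raw pixels. That matches the prediction to about 2 mm. The forks are at about (252,54) and (253,256), and the jar and mug are clear of the fingers.

```bash
python3 - <<'E'
from h import *
np.set_printoptions(precision=1,suppress=True)
def ends(c):
    g=c["frame"].max(2).astype(int); col=g[:300,249:256].mean(1)<45
    # longest dark run
    best=(0,0,0);s=None
    for i,v in enumerate(list(col)+[False]):
        if v and s is None:s=i
        if not v and s is not None:
            if i-s>best[0]:best=(i-s,s,i)
            s=None
    out=[]
    for r in best[1:]:
        rr=r+4 if r==best[1] else r-5
        row=g[rr,225:280]<45; xs=np.where(row)[0]+225; xs=xs[abs(xs-252)<16]
        out.append((xs.mean()+.5-.5,r-.5))
    return out
c1=cam("wrist");e1=ends(c1);print(e1)
a=plane(c1,e1[0],89);b=plane(c1,e1[1],89);print(a,b,np.linalg.norm(a-b),(a+b)/2,np.degrees(np.arctan2(*(b-a)[1::-1])))
for f in((252,54),(253,256)):print("fork",pole_R(-35.6,0).T@(plane(c1,f,95)-(a+b)/2))
p=np.array(bot.read_tcp_pos());bot.movel(list(p-[0,0,70]))
c2=cam("wrist");e2=ends(c2);print(e2)
for i in(0,1):print("tri",*tri([(c1,e1[i]),(c2,e2[i])]))
a=plane(c2,e2[0],89);b=plane(c2,e2[1],89);print(a,b,np.linalg.norm(a-b),(a+b)/2,np.degrees(np.arctan2(*(b-a)[1::-1])))
E
```

```text
[(np.float64(251.0), 116.5), (np.float64(252.5), 231.5)]
[ 422.6 -219.7   89. ] [ 525.3 -291.6   89. ] 125.385044796579 [ 473.9 -255.6   89. ] -35.00446560960243
fork [-118.8    0.4    6. ]
fork [90.7  1.2  6. ]
[(np.float64(251.5), 121.5), (np.float64(252.0), 266.5)]
tri [ 422.3 -219.1   98. ] [0.2, 0.2]
tri [ 524.7 -291.5   90. ] [0.3, 0.3]
[ 422.9 -219.3   89. ] [ 525.  -292.2   89. ] 125.43016718773995 [ 474.  -255.7   89. ] -35.51318957586794
```

```bash
python3 - <<'E'
from h import *
np.set_printoptions(precision=3,suppress=True)
p,Rt=tool_for(pole_R(-35.5,0),0,1,origin=np.array([475.,-256.5,75]))
bot.movel(list(p+[0,0,60]),wxyz(Rt))
print(bot.movel(list(p),rate=80,stop_force=15)); bot.dwell(.1)
f0=np.array(bot.read_ft_force())
bot.grab(100); bot.dwell(.2)
print(bot.read_gripper_width(),bot.read_gripper_force(),np.array(bot.read_ft_force())-f0,bot.read_tcp_pos(),bot.read_eef_rot())
p=np.array(bot.read_tcp_pos());bot.movel(list(p+[0,0,60]),rate=80);bot.dwell(.1)
print(np.array(bot.read_ft_force())-f0,bot.read_moment(),bot.read_gripper_width(),bot.read_time_s())
c=cam("wrist");s=cam("scene");cv2.imwrite("pics/m2.png",np.hstack([crop(c,120,0,260,260,1.5),crop(s,80,200,195,184,2.12)[:390]]))
E
```

```text
False
22.92208581991759 98.64492774009705 [-2.015  0.894  6.645] [ 475.022 -256.542  230.37 ] [ 0.     0.305  0.952 -0.   ]
[-0.624  0.401 -2.281] [ 0.005  0.066 -0.058] 22.774556062797284 8.7667
```

View pics/m2.png

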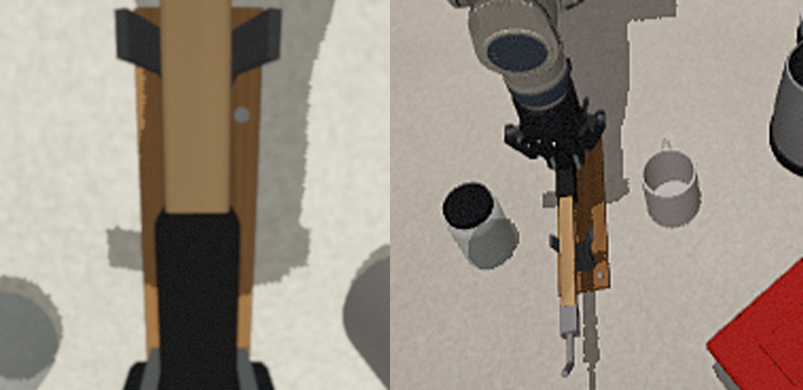

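```bash
cat >> h.py <<'E'
PSI,PHI=26,25
RP=pole_R(PSI,PHI); FING=RP@np.array([.5,0,np.sqrt(.75)]); NH=np.array([np.cos(np.radians(PSI)),np.sin(np.radians(PSI)),0])
NW=np.array([np.cos(np.radians(36)),np.sin(np.radians(36)),0])
def hookat(h): p,Rt=tool_for(RP,0,1,hook=h); return list(p),wxyz(Rt)
E
python3 - <<'E'
from h import *
np.set_printoptions(precision=1,suppress=True)
e=np.array([591.6,266.5,402.5])
p=np.array(bot.read_tcp_pos());bot.movel(list(p+[-40,25,150]),rate=200)
pre=e-70*NH+[0,0,25]
jp=np.array(bot.ik(*hookat(pre)))
j=jp.copy(); j[0]-=np.radians(26+35)
bot.goto_joints(list(j)); print(bot.read_tcp_pos())
bot.goto_joints(list(jp)); 
bot.movel(hookat(e-70*NH-[0,0,55])[0],rate=150)
bot.dwell(.2)
t=cam("top");s=cam("scene");w=cam("wrist")
print(bot.read_tcp_pos(),bot.read_time_s(),bot.read_gripper_width())
h=e-70*NH-[0,0,55]
for c in(t,s):print("hook",proj(c,h),"tip",proj(c,h+20*FING),"bend",proj(c,h-22*FING),"ring",proj(c,e))
x,y=proj(s,e);u,v=proj(t,e)
print(int(x)-60,int(y)-50,int(u)-60,int(v)-50)
cv2.imwrite("pics/m3.png",np.vstack([np.hstack([crop(s,int(x)-60,int(y)-50,100,100,4),crop(t,int(u)-60,int(v)-50,100,100,4)])]))
E
```

```text
[ 203.2 -166.7  430. ]
[244.1  97.  350.3] 12.9833 22.566573344161306
hook [190.7 198.9] tip [189.4 198.2] bend [192.2 199.8] ring [176.9 174.8]
hook [290.9 148.3] tip [291.9 143.2] bend [289.7 153.7] ring [315.5 137.8]
255 87 116 124
```

View pics/m3.png

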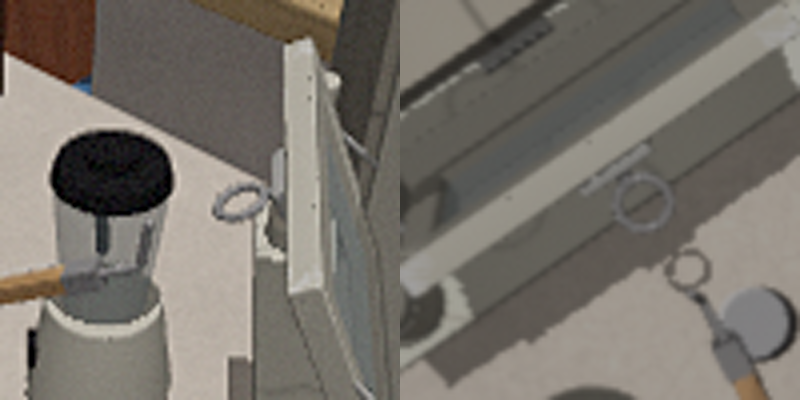

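In the scene view the bend is at about (291,153). In the top view the fingertip is at about (189,196.5), the ring at (176.5,174.5). The hook sits roughly 3 mm ahead of the prediction. I'll move it below the ring and check before inserting.

```bash
python3 - <<'E'
from h import *
np.set_printoptions(precision=1,suppress=True)
e=np.array([591.6,266.5,402.5])-3*NH
print(bot.movel(hookat(e-50*FING)[0],rate=80,stop_force=8))
bot.dwell(.2)
t=cam("top");s=cam("scene")
h=e-50*FING
for c in(t,s):print("hook",proj(c,h),"tip",proj(c,h+20*FING),"bend",proj(c,h-22*FING),"ring",proj(c,e+3*NH))
cv2.imwrite("pics/m4.png",np.hstack([crop(s,285,112,50,50,8),crop(t,152,150,50,50,8)]))
E
```

```text
False
hook [181.3 178.7] tip [179.8 177.5] bend [182.9 179.8] ring [176.9 174.8]
hook [311.1 150.8] tip [312.4 145.6] bend [309.6 156.3] ring [315.5 137.8]
```

View pics/m4.png

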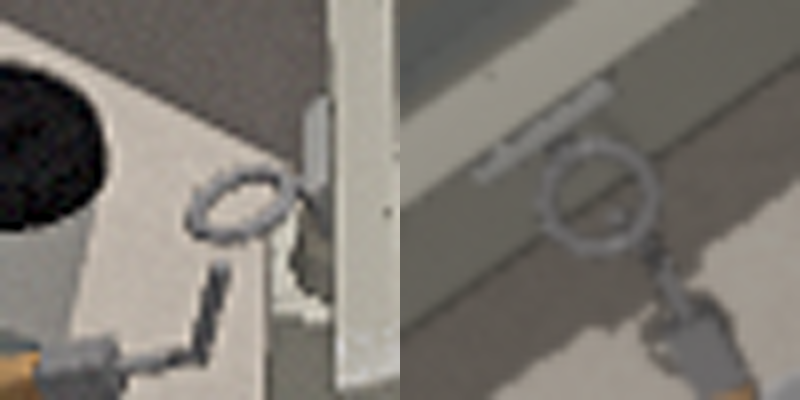

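The finger is directly under the ring: its tip is at scene (312.5,145) and top (179,177), within 2 mm of prediction. I'll insert it and shut the window along the arc.

```bash
python3 - <<'E'
from h import *
np.set_printoptions(precision=2,suppress=True)
e0=np.array([591.6,266.5,402.5]); e=e0-3*NH
f0=np.array(bot.read_ft_force())
hit=bot.movel(hookat(e)[0],rate=60,stop_force=8); bot.dwell(.4)
print(hit,np.array(bot.read_ft_force())-f0,bot.read_tcp_pos(),hookat(e)[0],bot.read_time_s())
t=cam("top");s=cam("scene");cv2.imwrite("pics/m5.png",np.hstack([crop(s,285,112,50,50,8),crop(t,152,150,50,50,8)]))
for c in(t,s):print("hook",proj(c,e),"tip",proj(c,e+20*FING))
E
```

```text
False [ 0.87 -0.39 -1.02] [304.25 126.36 404.79] [np.float64(304.273419792273), np.float64(126.36146327150874), np.float64(404.88903617914434)] 15.6
hook [177.38 175.8 ] tip [175.73 174.58]
hook [314.48 137.58] tip [315.91 132.04]
```

View pics/m5.png

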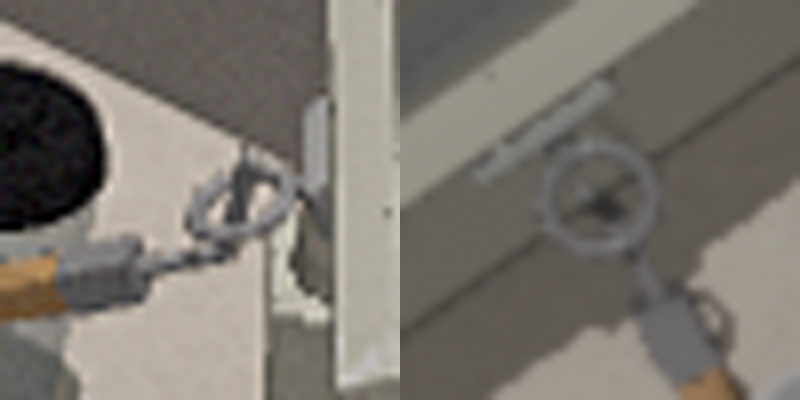

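The finger is through the ring in both views. Now the push.

```bash
python3 - <<'E'
from h import *
np.set_printoptions(precision=2,suppress=True)
e0=np.array([591.6,266.5,402.5]); T0=.405
U=lambda T:-200*np.sin(T)-52*np.cos(T); Z=lambda T:200*np.cos(T)-52*np.sin(T)
arc=lambda T:e0+NW*(U(T)-U(T0))+[0,0,Z(T)-Z(T0)]
f0=np.array(bot.read_ft_force())
for T in(.4,.3,.2,.1,0):
    hit=bot.movel(hookat(arc(T)+6*NW)[0],rate=50,stop_force=20)
    print(T,hit,(np.array(bot.read_ft_force())-f0)@NW,(np.array(bot.read_ft_force())-f0)[2],np.array(bot.read_tcp_pos())-hookat(arc(T)+6*NW)[0])
    if hit: break
else:
    hit=bot.movel(hookat(arc(0)+26*NW)[0],rate=25,stop_force=9)
bot.dwell(.3)
d=np.array(bot.read_tcp_pos())-hookat(arc(0))[0]
print(hit,d,d@NW,np.array(bot.read_ft_force())-f0,bot.read_gripper_width(),bot.read_time_s())
t=cam("top");s=cam("scene");cv2.imwrite("pics/m6.png",np.hstack([crop(s,270,90,100,100,4),crop(t,110,110,100,100,4)]))
E
```

```text
0.4 False 0.13257442428785782 0.14325701264264135 [ 0.33  0.2  -0.04]
0.3 False -0.0820956506592078 0.0983767095096808 [0.33 0.19 0.28]
0.2 False 0.6589394371619642 0.9515588155524393 [0.3  0.2  0.18]
0.1 False 0.5887753818468742 0.13043265737968746 [0.3  0.19 0.12]
0 False 0.5118874450093602 0.019633568300160942 [0.28 0.18 0.07]
True [ 8.87  6.76 -1.31] 11.149222785947329 [-1.04 -0.75  2.31] 22.796530619307276 19.0333
```

View pics/m6.png

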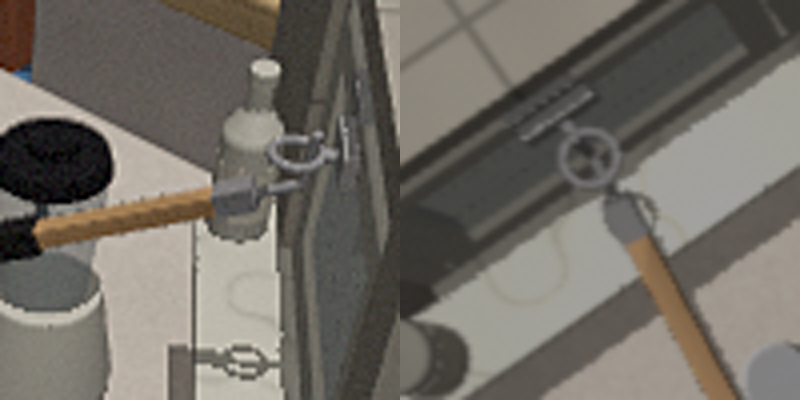

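The ring is now at scene (345,128) and top (157,149) with the finger in it, and the sash looks flush. I'll push a little harder to confirm.

```bash
python3 - <<'E'
from h import *
np.set_printoptions(precision=2,suppress=True)
e0=np.array([591.6,266.5,402.5]); T0=.405
U=lambda T:-200*np.sin(T)-52*np.cos(T); Z=lambda T:200*np.cos(T)-52*np.sin(T)
arc=lambda T:e0+NW*(U(T)-U(T0))+[0,0,Z(T)-Z(T0)]
t=cam("top");s=cam("scene")
print(tri([(t,(157.2,149.3)),(s,(345,128.2))]),arc(0))
p=np.array(bot.read_tcp_pos());f0=np.array(bot.read_ft_force())
hit=bot.movel(list(p+15*NW),rate=20,stop_force=14)
f=np.array(bot.read_ft_force())-f0;q=np.array(bot.read_tcp_pos())
bot.dwell(.3);print(hit,(q-p)@NW,f,np.array(bot.read_ft_force())-f0,bot.read_time_s(),(np.array(bot.read_tcp_pos())-hookat(arc(0))[0])@NW)
E
```

```text
(array([654.06, 312.6 , 442.45]), [0.3, 0.3]) [651.95 310.35 439.17]
True 1.8849525678280423 [ 0.13 -1.26 -1.92] [-0.78 -1.34 -2.93] 19.8917 12.77027147807157
```

```bash
python3 - <<'E'
from h import *
np.set_printoptions(precision=2,suppress=True)
p=np.array(bot.read_tcp_pos());f0=np.array(bot.read_ft_force())
print(bot.movel(list(p-10*NW),rate=40,stop_force=12),np.array(bot.read_ft_force())-f0)
bot.dwell(.2)
p=np.array(bot.read_tcp_pos())
print(bot.movel(list(p-60*FING),rate=60,stop_force=6),np.array(bot.read_tcp_pos())-p)
bot.dwell(.2)
t=cam("top");s=cam("scene");cv2.imwrite("pics/m7.png",np.hstack([crop(s,270,90,100,100,4),crop(t,110,110,100,100,4)]));print(bot.read_time_s())
E
```

```text
False [2.77 1.25 1.31]
False [ -4.55  -2.26 -59.4 ]
21.95
```

View pics/m7.png

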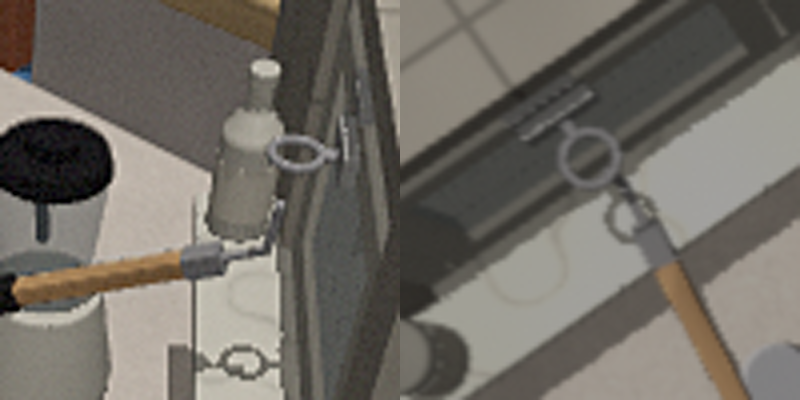

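The pole is unhooked: the bend is at scene (337,152), the ring is unmoved at (345,128), and the sash is still shut. I'll back off, swing back over the rack and check for slip numerically.

```bash
python3 - <<'E'
from h import *
np.set_printoptions(precision=2,suppress=True)
s=cam("scene");Rt=Q(bot.read_eef_rot()).as_matrix();p=np.array(bot.read_tcp_pos())
o=p+155*Rt[:,2];print("bend pred",proj(s,o+RP@(HOOK-22*np.array([.5,0,.866])+[3,0,0])),"obs 337.5 152")
bot.movel(list(p-100*NH),rate=150)
p=np.array(bot.read_tcp_pos());bot.movel(list(p+[0,0,75]),rate=200)
g,Rg=tool_for(pole_R(-35.5,0),0,1,origin=np.array([475.,-256.5,75]))
j=np.array(bot.read_joint_positions());j[0]-=np.radians(61);bot.goto_joints(list(j))
bot.reach(list(g+[-40,25,210]),wxyz(Rg)); bot.movel(list(g+[0,0,90]),rate=200); bot.dwell(.3)
w=cam("wrist");g2=w["frame"].max(2).astype(int)
# shaft/sleeve boundary, expected pixel if the pole sits as gripped (hook shifted 3 mm)
for X in(-65,-174):print("exp",X,proj(w,g+[0,0,90]-[0,0,155]+pole_R(-35.5,0)@[X,0,14 if X==-65 else 9]))
col=g2[:,250:254].mean(1);print(col[::8].astype(int))
for r in(20,60,100):
    row=w["frame"][r,200:305].astype(int);m=(row[:,0]-row[:,2]>35);xs=np.where(m)[0]+200;print(r,xs.min() if len(xs) else 0,xs.max() if len(xs) else 0)
print(bot.read_moment(),bot.read_ft_force(),bot.read_time_s())
s=cam("scene");cv2.imwrite("pics/s9.png",crop(s,0,0,512,384,1))
E
```

```text
bend pred [337.53 152.32] obs 337.5 152
exp -65 [249.94 141.84]
exp -174 [ 249.21 -176.18]
[137 136 138 139 140 139 139 140 140 141 142 142 141 141 142 142 143 143
  22  24  24  25  25  25  27  27  26  27  25  27  24  25  27  29  26  28
  22  24  25  28  25  43  26  22  28  27  25  28]
20 214 289
60 215 288
100 217 287
[0.04 0.02 0.  ] [-0.63 -0.47 -2.93] 26.5833
```

```bash
python3 - <<'E'
from h import *
np.set_printoptions(precision=2,suppress=True)
g,Rg=tool_for(pole_R(-35.5,0),0,1,origin=np.array([475.,-256.5,75])-6*pole_R(-35.5,0)[:,0])
bot.movel(list(g+[0,0,90]),rate=60)
print(bot.movel(list(g+[0,0,15]),rate=100,stop_force=8)); 
print(bot.movel(list(g+[0,0,-.5]),rate=20,stop_force=4),np.array(bot.read_tcp_pos())-g)
bot.dwell(.3);print(bot.read_ft_force(),bot.read_moment())
bot.let_go();bot.dwell(.3)
bot.movel(list(g+[0,0,70]),rate=80); bot.movel(list(g+[0,0,170]),rate=150);bot.dwell(.3)
w=cam("wrist");t=cam("top");s=cam("scene")
gm=w["frame"].max(2)<45
ys=np.where(gm[:300,249:256].mean(1)>.8)[0];print("dark rows",ys)
for r in(150,200):
    xs=np.where(gm[r,220:285])[0]+220;print(r,xs.min(),xs.max())
for X in(-65,0,65):print(X,proj(w,g-[0,0,155]+pole_R(-35.5,0)@[X,0,14]))
# shut ring still there? dark/grey diff vs picture m7
a=cv2.imread("pics/m7.png");b=np.hstack([crop(s,270,90,100,100,4),crop(t,110,110,100,100,4)])
print("ring patch diff",np.abs(a[120:175,262:330].astype(int)-b[120:175,262:330]).mean())
print(bot.read_time_s(),bot.read_ft_force())
E
```

```text
False
True [ 0.05 -0.08  0.7 ]
[ 2.93 -2.22  5.86] [0.18 0.37 0.02]
dark rows [  0   1   2   3   4   5   6   7   8   9 120 121 122 123 124 125 126 127
 128 129 130 131 132 133 134 135 136 137 138 139 140 141 142 143 144 145
 146 147 148 149 150 151 152 153 154 155 156 157 158 159 160 161 162 163
 164 165 166 167 168 169 170 171 172 173 174 175 176 177 178 179 180 181
 182 183 184 185 186 187 188 189 190 191 192 193 194 195 196 197 198 199
 200 201 202 203 204 205 206 207 208 209 210 211 212 213 214 215 216 217
 218 219 220 221 222 223 224 225 226 227 228 229 230 231 232 233 234]
150 241 263
200 243 261
-65 [251.2  118.51]
0 [251.34 181.9 ]
65 [251.45 237.28]
ring patch diff 2.1746880570409983
31.9833 [0.4  0.   1.29]
```

```bash
python3 -c "
from station import bot
print(bot.hand_in())"
```

```text
the job is handed in; nothing more can be done
None
```

The job is handed in at about 32 s of robot time: in my last checks the window was shut and unhooked and the pole was lying back in both forks with the gripper clear, but no verdict was returned.

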